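# Fit a sprung paper-roll spindle into its counter holder

### The arm

A 7-joint arm with a two-finger parallel gripper is mounted at the origin on a cart in front of the work surface, level with it; the furniture and walls round the work are solid. World frame = base frame: x ahead of the robot, y to its left, z up, the work surface at z = 0. Lengths are in m, angles in rad, forces in N, time in s.
With the tool pointing down it reaches from about 0.35 to 0.9 m from the base axis. Payload 8.1 kg.
Tool frame: the origin (TCP) lies on the centre line of the jaws, within the pads' length; the fingertips stand 19 mm ahead of it and the grasp point (between the pads) is the TCP (arm.tip_reach is the distance from the TCP to the fingertips, in m); z points along the fingers, y is the line along which they close (so a half turn about z gives the same grasp; the last joint's range is limited). The gripper opens to 92 mm and grips with 3 to 60 N. Pads are 19 mm wide; open, the fingers measure 130 mm over their backs; the gripper's body (75 mm by 190 mm) begins 47 mm behind the grasp point.
Start: joints at [1.198, 0.434, 0.025, 1.573, -0.012, 1.134, -0.075], TCP at [0.167, -0.602, 0.246] pointing down, gripper open.
Joint ranges: [-2.62, 2.62], [-0.44, 2.09], [-1.27, 1.32], [0.08, 2.57], [-1.32, 4.46], [0.12, 2], [-2.74, 2.74]. Speed limits (rad/s): [2.22, 2.22, 3.01, 3.01, 3.14, 3.14, 3.14].

### API

Orientations are given as a rotation vector (axis times angle).
In Python, from cell import arm gives the robot as it stands.
- The arm moves only by the tool arm_command, never from a script. Its argument "targets" is a list that holds one entry, the list of rows, each a list of 6 numbers: the shift along the tool's x, y, z in m, then the turn, a rotation vector about the tool's x, y, z in rad. A call has 1 to 10 rows; each row shifts and turns the commanded pose from where the row before left it, along the tool's axes as they then stand; what a row does not reach is not made up. A row lasts 1/8 s, in which the tool goes at most 62.5 mm and 10.7 degrees, less where a joint would pass 70% of its speed; a pose out of reach is approached as far as the arm can. A call with a gripper value outside its range is refused whole. "jaw" is the finger opening in m, from 0 to 0.0918, set as the call begins (left out, the last holds). The fingers move at their own pace and stop on an object; "newtons" is the grip in N (left out, the last holds). Time passes only in rows, so rows that do not move let the fingers close. It gives the time, the measured TCP pose, the force, the opening and the grip force at its end, in the units of the state.
- arm.observe(): the state, without advancing time (a new reading comes with each control period).
- arm.get_image(name): name is "scene" or "top" or "wrist"; returns a dict with "pixels" (420x560x3 uint8, red, green, blue), "z_map" (420x560 float32, m along the optical axis (not along the pixel's ray), 0 where there is no reading), "fx", "fy", "cx", "cy" (pixels), "xyz" and "rotation" of the camera in the world; the wrist camera has in their place "T_tool_cam" (4x4, takes a point from camera to tool coordinates, whose origin is the TCP and whose axes are the flange's). Camera axes: x right, y down, z forward; pixel columns grow to the right and rows downward; lengths in m; the calibration is good to about 2 mm. The wrist camera is an equidistant fisheye: a pixel r from the principal point sees the ray r / f radians off the axis. A picture is of the moment at which its call begins: read the wrist's pose just before it.
- arm.sign_off(): hands the job in; it is judged then, once.
The state is a dict: "clock": time; "joints": joint angles; "dq": joint speeds; "joint_efforts": joint torques, N m; "position": TCP position; "ee_rot": TCP orientation; "force": force on the tool from outside, world axes, zero at the start; "ft_torque": the same for the moment, N m; "width": opening from 0.0 (shut) to 1.0 (fully open); "gripper_force": force on a finger pad.
Only numpy, scipy, OpenCV 4.12 (cv2) and the standard library are available. Lean on these libraries where they do the work, as an engineer would, in place of code of your own. Each camera call takes 0.05 s, during which the arm holds its last target. There are 200 camera calls.

### The job

Put the paper roll back into its counter-top holder: press the long sprung end of its spindle against the tall back plate above the open seat, keep it compressed while you lower the roll into place, then let it spring back so that the short plain end goes fully home in the round socket, and let go. Work gently: the spring gives way at 3 to 15 N and must not be rammed against its stop (nothing over 20 N on the holder), and the other things stay where they are.

Things in the scene. Friction and masses are not known exactly. Their poses are not given: they have to be found in the camera images.
- holder: Roll holder, fixed: wooden base 90x216x8 mm, origin under its centre, y along the spindle axis. A steel yoke on it carries both uprights as one rigid piece, clamped up to 12 mm either way along y from its middle position: THE POSES DO NOT TELL WHERE (feel or see it); it holds firm under load. Seated spindle axis: x = 0, z = 65 mm, roll's middle at the yoke's y = 0. Slippery steel
- holder_socket (a point): Where the socket's mouth is when the yoke is in its middle position (fixed to the base, holder y = -57 mm, z = 65 mm; true mouth up to 12 mm off along y). Round blind hole 15.5 mm wide, 9 mm deep, 3 mm chamfer, facing +y, in the inner face of an upright 30 mm wide with its top at z = 80 mm
- holder_seat (a point): Where the seat's back plate is when the yoke is in its middle position (fixed to the base, inner face at y = +80 mm, z = 65 mm; true one up to 12 mm off along y). Back plate 44 mm wide, up to z = 120 mm; before it, 9 mm deep, an open-topped seat 16 mm wide, floor at z = 59 mm, cheeks to z = 73 mm, flared on up to 83 mm
- spindle: Loose paper roll on a sprung spindle, 0.2 to 0.3 kg, lying on its end plates: paper 46 mm wide, 92 mm long, between grey plates 50x50x6 mm (outer faces 52 mm from the middle). Origin under the roll's middle on the worktop; axis along y, 25 mm above it. Grip the paper across, near the middle, firmly (100 N is harmless), so that it does not slip or tip
- spindle_plain_face (a point): On the spindle axis, outer face of the plate at the plain (-y) end. From here a fixed steel tip 12 mm in diameter stands out 14 mm, with a tapered nose
- spindle_sprung_face (a point): On the spindle axis, outer face of the plate at the sprung (+y) end. From here a sprung steel plunger, 12 mm in diameter, coil at its root, stands out 30 mm. It pushes in up to 15 mm: 3 N at first, rising 0.8 N per mm to 15 N at its stop. At 11 mm the plain tip just clears the socket's upright; about 2 mm remain when seated
- salt_shaker: glass salt shaker with a grey cap, 44 mm wide, 90 mm tall; origin under its centre; leave alone
- garlic: garlic bulb, 56 mm; leave alone
- lemon: lemon, 71x53x51 mm; leave alone
- espresso_cup: small white cup with a handle, 62x88x50 mm; leave alone
- spice_jar: spice jar with a black cap, 41 mm wide, 105 mm tall; leave alone
There are look-alikes about, which are no part of the job. What is shaped like the spindle but blue or green is not meant.

How it is judged:
At the end, for the whole second after the job is handed in: Plain end in the socket, sprung end in the seat: both plate-face points within 3 mm of the holder's x = 0, 3.5 mm of z = 65 mm, and 14.5 mm of y = -52 (plain) or +52 mm (sprung) in its frame; held by the spring (over 2 N between spindle and holder), under 10 mm/s, let go (x of spindle_plain_face in the frame of holder between -0.003 and 0.003 m and z of spindle_plain_face in the frame of holder between 0.0615 and 0.0685 m and x of spindle_sprung_face in the frame of holder between -0.003 and 0.003 m and z of spindle_sprung_face in the frame of holder between 0.0615 and 0.0685 m and y of spindle_plain_face in the frame of holder between -0.0665 and -0.0375 m and y of spindle_sprung_face in the frame of holder between 0.0375 and 0.0665 m and contact force between spindle and holder above 2 N and contact force between spindle and the fingers below 0.1 N and linear speed of spindle below 0.01 m/s); the robot touches nothing.
It fails at once if the holder is loaded by the spindle with more than 22 N (contact force between spindle and holder above 22 N).
It fails at once if the robot presses on the holder with more than 15 N (contact force between any of the fingers, the arm and holder above 15 N).
It fails at once if a bystander is moved more than 30 mm (distance of any of salt_shaker, garlic, lemon, espresso_cup, spice_jar from where it was at the start of the episode above 0.03 m).
It also fails if it takes over 61 s, if anything falls off the work surface, if the arm or the gripper's body presses on something with over 40 N, if the wrist force passes 120 N, or if a joint passes its speed limit or range.

## Working session

There is one attempt and no reset: what is moved stays moved. The work goes in short steps, Python scripts to look and compute and a tool call to move; the robot and the scene stay as the last step left them, time stands still between calls to the robot, and variables do not carry over. Pictures are saved under pics/ and viewed, at most 10 in all, crops included, and the job is handed in when it is done.

Besides the shell and the picture viewer there is one more tool, called after "Emit:" as a command line: name --argument value ..., lists and objects as JSON in quotes. arm_command: Moves the arm, as the interface text tells. Its arguments: {"type":"object","properties":{"targets":{"type":"array","items":{"type":"array","items":{"type":"array","items":{"type":"number"}}}},"jaw":{"type":"number"},"newtons":{"type":"number"}},"required":["targets"]}

```bash
mkdir -p pics; ls
cat > h.py <<'E'
import numpy as np,cv2
from cell import arm
from scipy.spatial.transform import Rotation as R
def cloud(im):
    z=im["z_map"];v,u=np.mgrid[:z.shape[0],:z.shape[1]]
    P=np.stack([(u-im["cx"])/im["fx"]*z,(v-im["cy"])/im["fy"]*z,z],-1)
    Rm=np.array(im["rotation"]); 
    if Rm.shape!=(3,3): Rm=R.from_rotvec(Rm).as_matrix()
    W=P@Rm.T+np.array(im["xyz"]); W[z==0]=np.nan
    return W
def save(p,n): cv2.imwrite("pics/"+n+".png",p[...,::-1])
E
python3 - <<'E'
from h import *
s=arm.observe();print(s)
for n in("scene","top"):
    im=arm.get_image(n);np.save(n+".npy",im,allow_pickle=True);save(im["pixels"],n);print(n,im["xyz"],im["rotation"],im["fx"])
E
```

```text
pics
{'clock': 0.0, 'joints': array([ 1.19836292,  0.43520184,  0.02496076,  1.57412357, -0.01156133,
        1.13397682, -0.07509105]), 'dq': array([-0.00055792,  0.0011301 ,  0.00080327, -0.0002009 , -0.00034525,
        0.00037362,  0.00081282]), 'joint_efforts': array([-5.96231512e-04, -6.67858315e+01,  9.84380096e-01, -3.14467621e+01,
       -6.06932002e-02,  4.26173990e-02,  1.99020542e-04]), 'position': array([ 0.16641811, -0.60192993,  0.24494771]), 'ee_rot': array([-3.11154558e+00, -4.22311951e-01,  5.95500816e-04]), 'force': array([-0.19725715,  0.24032452,  0.07171604]), 'ft_torque': array([ 0.00311897,  0.04390716, -0.02896274]), 'gripper_force': 0.0, 'width': 1.0048479911180688}
scene [-0.11160181  0.76313277  0.82355727] [-0.74918277  2.46879577 -1.23508247] 516.8575140356569
top [ 0.3180968  -0.06883383  1.27806122] [-2.13017017  2.17913789 -0.17103713] 455.5344307696735
```

View pics/scene.png

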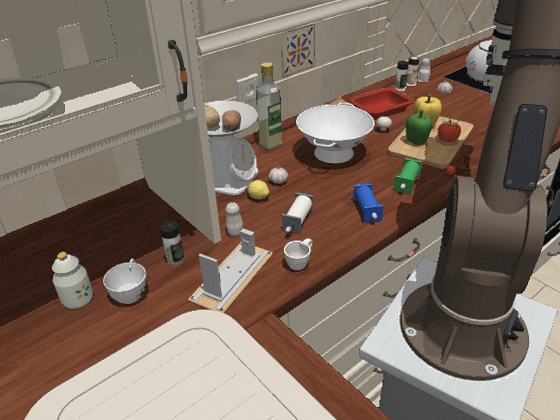

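View pics/top.png

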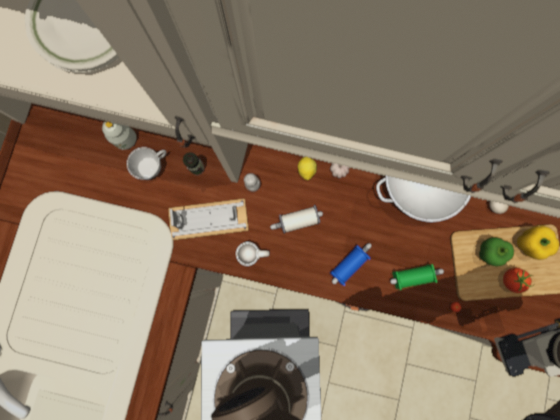

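Candidates for the spindle: a white roll at top (298,219), a blue one at (351,264) and a green one at (416,277). The paper roll is the white one, because blue and green are excluded. The holder is at (208,218). I'll confirm with an enlarged crop and measure.

Run:
```python
from h import *
im=np.load("top.npy",allow_pickle=True).item();sc=np.load("scene.npy",allow_pickle=True).item()
a=cv2.resize(im["pixels"][160:280,150:340],None,fx=4,fy=4,interpolation=cv2.INTER_CUBIC)
save(a[:480,:760],"crop_top")
b=cv2.resize(sc["pixels"][170:320,180:330],None,fx=4,fy=4,interpolation=cv2.INTER_CUBIC);save(b,"crop_scene")
for nm,i in(("top",im),("scene",sc)):
    W=cloud(i);hsv=cv2.cvtColor(i["pixels"],cv2.COLOR_RGB2HSV)
    # cluster things standing above the worktop near
    for lo,hi in((0.004,0.013),(0.013,0.06),(0.06,0.14)):
        m=((W[...,2]>lo)&(W[...,2]<hi)&(W[...,0]>.25)&(W[...,0]<.75)&(W[...,1]>-.35)&(W[...,1]<.45)).astype(np.uint8)
        n,l,st,c=cv2.connectedComponentsWithStats(m)
        for k in range(1,n):
            if st[k,4]>25:
                q=W[l==k];print(nm,lo,c[k].round(),st[k,4],q.min(0).round(3),q.max(0).round(3),np.median(q,0).round(3), i["pixels"][l==k].mean(0).round())
W=cloud(im);print(W[200:240:20,250:260:5,2])
```

```text
top 0.004 [147. 166.] 245 [0.605 0.285 0.005] [0.666 0.341 0.013] [0.635 0.311 0.01 ] [206. 203. 195.]
top 0.004 [145. 249.] 6563 [0.25  0.029 0.004] [0.54  0.45  0.013] [0.412 0.333 0.008] [207. 198. 177.]
top 0.004 [248. 253.] 114 [0.363 0.012 0.005] [0.398 0.046 0.013] [0.38  0.03  0.009] [210. 206. 196.]
top 0.013 [128. 140.] 176 [0.686 0.346 0.013] [0.739 0.398 0.06 ] [0.698 0.356 0.037] [94. 93. 81.]
top 0.013 [239. 164.] 128 [0.586 0.029 0.013] [0.698 0.077 0.06 ] [0.626 0.049 0.035] [98. 91. 78.]
top 0.013 [143. 161.] 604 [0.59  0.254 0.013] [0.678 0.354 0.06 ] [0.65  0.324 0.034] [143. 139. 133.]
top 0.013 [307. 167.] 321 [ 0.586 -0.166  0.022] [ 0.65  -0.115  0.058] [ 0.614 -0.139  0.044] [189. 169.  54.]
top 0.013 [198. 169.] 67 [0.607 0.153 0.013] [0.641 0.183 0.059] [0.613 0.16  0.037] [51. 49. 38.]
top 0.013 [339. 169.] 193 [ 0.59  -0.259  0.021] [ 0.631 -0.205  0.056] [ 0.608 -0.228  0.037] [174. 155. 142.]
top 0.013 [254. 186.] 80 [ 0.555 -0.005  0.015] [0.592 0.034 0.059] [0.562 0.006 0.043] [121. 112. 104.]
top 0.013 [206. 218.] 906 [0.441 0.058 0.013] [0.518 0.222 
[... 3665 characters left out ...]
6  0.096] [120. 120. 118.]
scene 0.06 [196. 199.] 1053 [0.584 0.034 0.06 ] [0.75 0.08 0.14] [0.648 0.062 0.101] [120. 115. 105.]
scene 0.06 [232. 210.] 183 [0.557 0.004 0.06 ] [0.59  0.037 0.091] [0.569 0.025 0.079] [154. 150. 146.]
scene 0.06 [170. 234.] 441 [0.607 0.154 0.06 ] [0.649 0.195 0.108] [0.619 0.182 0.095] [65. 63. 59.]
scene 0.06 [247. 234.] 124 [0.472 0.064 0.06 ] [0.506 0.081 0.083] [0.49  0.074 0.076] [136. 136. 135.]
scene 0.06 [ 67. 272.] 990 [0.685 0.349 0.06 ] [0.738 0.414 0.135] [0.704 0.389 0.091] [166. 166. 152.]
scene 0.06 [209. 268.] 420 [0.45  0.202 0.06 ] [0.495 0.224 0.122] [0.47  0.219 0.093] [113. 112. 111.]
[[ 0.00171621  0.00267442]
 [ 0.0018665  -0.00157002]]
```

View pics/crop_top.png

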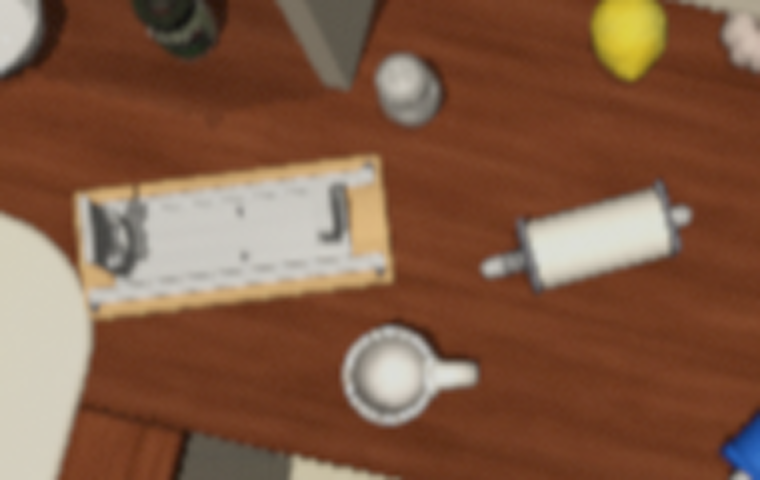

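View pics/crop_scene.png

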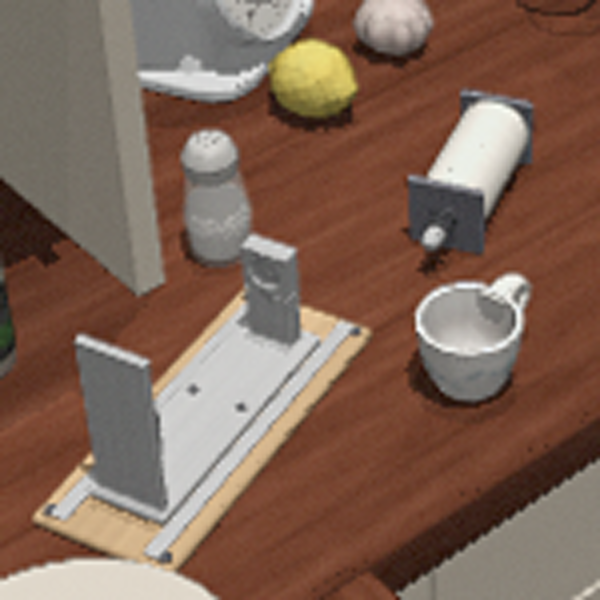

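The white roll shows its coil and long plunger at the left end (crop 490,266), towards +y, and the plain tip at (682,215). The holder's tall plate is also on the +y side at (110,238) and the socket upright is at (335,212), so the roll needs no turn-round. Next I'll get precise frames.

Run:
```python
from h import *
def ray(i,uv,z):
    Rm=np.array(i["rotation"]);Rm=Rm if Rm.shape==(3,3) else R.from_rotvec(Rm).as_matrix()
    d=np.c_[(uv[:,0]-i["cx"])/i["fx"],(uv[:,1]-i["cy"])/i["fy"],np.ones(len(uv))]@Rm.T
    o=np.array(i["xyz"]);return o+d*((z-o[2])/d[:,2])[:,None]
def rect(P):
    (c,s,a)=cv2.minAreaRect((P[:,:2]*1000).astype(np.float32))
    b=cv2.boxPoints((c,s,a));e=[b[1]-b[0],b[2]-b[1]];l=max(e,key=np.linalg.norm);l=l*np.sign(l[1])
    return np.round(c,1),np.round(s,1),np.degrees(np.arctan2(-l[0],l[1])).round(2)  # yaw
top=np.load("top.npy",allow_pickle=True).item();sc=np.load("scene.npy",allow_pickle=True).item()
for n,i,bx in(("top",top,(165,252,195,242)),("scene",sc,(185,275,225,312))):
    W=cloud(i);p=i["pixels"].astype(int)
    reg=np.zeros(W.shape[:2],bool);reg[bx[2]:bx[3],bx[0]:bx[1]]=1
    wood=reg&(p[...,0]-p[...,2]>45)&(p[...,0]>150)
    m=cv2.morphologyEx(wood.astype(np.uint8),cv2.MORPH_OPEN,np.ones((2,2)))
    nn,l,st,c=cv2.connectedComponentsWithStats(m);
    m=np.isin(l,[k for k in range(1,nn) if st[k,4]>15])
    v,u=np.nonzero(m);Q=ray(i,np.c_[u,v].astype(float),.008)
    c,s,a=rect(Q);print(n,"holder",c,s,a, "z",np.nanmedian(W[m][:,2]))
    th=np.radians(a);ey=np.array([-np.sin(th),np.cos(th)]);ex=np.array([np.cos(th),np.sin(th)])
    H=W-np.r_[c/1000,0];hx=H[...,:2]@ex;hy=H[...,:2]@ey
    k=reg&(W[...,2]>.03)
    for nm,kk in(("sock",k&(hy<0)),("back",k&(hy>0))):
        for zlo,zhi in((.03,.06),(.06,.077),(.077,.1),(.1,.125)):
            k2=kk&(W[...,2]>zlo)&(W[...,2]<zhi)
            if k2.sum()>5: print(nm,zlo,k2.sum(),"x",np.percentile(hx[k2],[2,50,98]).round(4),"y",np.percentile(hy[k2],[2,25,50,75,98]).round(4))
    # roll: paper mask
    bx=(270,330,200,240) if n=="top" else (278,318,190,235)
    reg[:]=0;reg[bx[2]:bx[3],bx[0]:bx[1]]=1
    w=reg&(W[...,2]>.03)&(W[...,2]<.06);print("roll all",rect(W[w]))
    w&=(p.min(-1)>150);
    nn,l,st,c=cv2.connectedComponentsWithStats(cv2.erode(w.astype(np.uint8),np.ones((3,3))));k=1+st[1:,4].argmax()
    q=W[l==k];print("paper",rect(q),"zmax",np.percentile(q[:,2],95))
W=cloud(top);k=(W[...,2]>.14)&(W[...,1]>-.3)&(W[...,1]<.35)&(W[...,0]>.3)
for y in np.arange(-.3,.35,.05):
    q=W[k&(abs(W[...,1]-y-.025)<.025)]
    if len(q): j=q[:,0].argmin();print("high",y.round(2),q[j].round(3))
W=cloud(sc);k=(W[...,2]>.14)&(W[...,1]>-.3)&(W[...,1]<.35)&(W[...,0]>.3)&(W[...,0]<.8)
for y in np.arange(-.3,.35,.05):
    q=W[k&(abs(W[...,1]-y-.025)<.025)]
    if len(q): j=q[:,0].argmin();print("sc high",y.round(2),q[j].round(3),q[:,2].min())
```

```text
top holder [477.2 138.2] [ 91.1 215.7] 6.02 z 0.008082603320012871
sock 0.03 14 x [-0.0106 -0.0012  0.0176] y [-0.0747 -0.0745 -0.0742 -0.0731 -0.0655]
sock 0.06 12 x [-0.0108 -0.0082  0.012 ] y [-0.0747 -0.0745 -0.0741 -0.0694 -0.0627]
sock 0.077 55 x [-0.0104  0.0038  0.0197] y [-0.0746 -0.0717 -0.069  -0.0657 -0.063 ]
back 0.03 37 x [-0.0173  0.0019  0.0167] y [0.065  0.066  0.0688 0.0747 0.0773]
back 0.06 30 x [-0.0171  0.0074  0.0178] y [0.0648 0.0666 0.0716 0.0748 0.0774]
back 0.077 59 x [-0.0168  0.0008  0.0237] y [0.0654 0.0699 0.0741 0.0748 0.0765]
back 0.1 66 x [-0.0165  0.0031  0.0243] y [0.0737 0.0747 0.0754 0.0775 0.0798]
roll all (array([ 470.8, -106.1]), array([ 48.5, 142.7]), np.float32(14.19))
paper (array([ 469.4, -114.4]), array([33.2, 87.5]), np.float32(13.63)) zmax 0.05116554471385135
scene holder [476.4 143.9] [ 90. 216.] 5.89 z 0.007331300803320118
sock 0.03 301 x [-0.01    0.067   0.1381] y [-0.1285 -0.0881 -0.0787 -0.0685 -0.0656]
sock 0.06 71 x [-0.0099  0.008   0.0213] y [-0.0779 -0.0743 -0.0696 -0.0675 -0.0657]
sock 0.077 54 x [-0.0088  0.005   0.0197] y [
[... 945 characters left out ...]
sc high -0.3 [ 0.482 -0.297  0.481] 0.18363456938048084
sc high -0.25 [ 0.496 -0.249  0.475] 0.1715745127714774
sc high -0.2 [ 0.508 -0.198  0.478] 0.14003066752407822
sc high -0.15 [ 0.52  -0.147  0.479] 0.1400607921323257
sc high -0.1 [ 0.535 -0.088  0.476] 0.1776951856423925
sc high -0.05 [ 0.547 -0.049  0.479] 0.46695600397474607
sc high -0.0 [0.562 0.004 0.479] 0.14006788438419437
sc high 0.05 [0.575 0.054 0.48 ] 0.14017628986456365
sc high 0.1 [0.564 0.123 0.445] 0.34257394211035547
sc high 0.15 [0.607 0.155 0.409] 0.34212187510655057
sc high 0.2 [0.622 0.214 0.424] 0.3426963858574424
sc high 0.25 [0.635 0.252 0.405] 0.3427126733933486
sc high 0.3 [0.648 0.302 0.421] 0.3414264346417534
```

```bash
cat >> h.py <<'E'
def plan(p,jawyaw=None,s=None):
    """tool-frame shift to world p; tool turn (deg about tool z) to bring tool y to jawyaw deg (mod 180)"""
    s=s or arm.observe();M=R.from_rotvec(s["ee_rot"]).as_matrix()
    d=M.T@(np.array(p)-s["position"])
    y=np.degrees(np.arctan2(M[1,1],M[0,1]))
    t=None if jawyaw is None else -((jawyaw-y+90)%180-90)
    print("at",s["position"].round(4),"jaw yaw",y.round(2),"tilt z",M[:,2].round(4),"shift",d.round(4),"turn about tool z deg",None if t is None else (round(t,2),np.radians(t).round(4)))
    print("F",s["force"].round(2),"T",s["ft_torque"].round(2),"clk",round(s["clock"],2),"w",round(s["width"],3),"gf",round(s["gripper_force"],1),"j",s["joints"].round(2))
E
python3 -c "
from h import *
plan([.44,0,.30],14.2)"
```

```text
at [ 0.1664 -0.602   0.2451] jaw yaw -74.55 tilt z [-5.0e-04  1.3e-03 -1.0e+00] shift [ 0.4241 -0.5074 -0.0543] turn about tool z deg (np.float64(-88.75), np.float64(-1.5489))
F [-0.41 -0.21 -0.27] T [-0.03 -0.01  0.02] clk 0.1 w 1.001 gf 0.0 j [ 1.2   0.44  0.02  1.57 -0.01  1.13 -0.08]
```

Emit:
arm_command --targets '[[[0.0236,-0.0282,-0.003,0,0,0],[0.0236,-0.0282,-0.003,0,0,0],[0.0236,-0.0282,-0.003,0,0,0],[0.0236,-0.0282,-0.003,0,0,0],[0.0236,-0.0282,-0.003,0,0,0],[0.0236,-0.0282,-0.003,0,0,0],[0.0236,-0.0282,-0.003,0,0,0],[0.0236,-0.0282,-0.003,0,0,0],[0.0236,-0.0282,-0.003,0,0,0],[0.0236,-0.0282,-0.003,0,0,0]]]' --jaw 0.09

```text
clock: 1.35
position: [0.3191, -0.2665, 0.2757]
ee_rot: [-3.113, -0.422, 0.0]
force: [0.5, -0.4, -0.1]
width: 0.984
gripper_force: 0.0
```

Emit:
arm_command --targets '[[[0.0236,-0.0282,-0.003,0,0,0],[0.0236,-0.0282,-0.003,0,0,0],[0.0236,-0.0282,-0.003,0,0,0],[0.0236,-0.0282,-0.003,0,0,0],[0.0236,-0.0282,-0.003,0,0,0],[0.0236,-0.0282,-0.003,0,0,0],[0.0236,-0.0282,-0.003,0,0,0],[0.0236,-0.0282,-0.003,0,0,0]]]'

```text
clock: 2.35
position: [0.4409, 0.0011, 0.2996]
ee_rot: [3.113, 0.422, -0.001]
force: [0.7, -0.2, -0.5]
width: 0.976
gripper_force: 0.0
```

Emit:
arm_command --targets '[[[0,0,0,0,0,-0.155],[0,0,0,0,0,-0.155],[0,0,0,0,0,-0.155],[0,0,0,0,0,-0.155],[0,0,0,0,0,-0.155],[0,0,0,0,0,-0.155],[0,0,0,0,0,-0.155],[0,0,0,0,0,-0.155],[0,0,0,0,0,-0.155],[0,0,0,0,0,-0.155]]]'

```text
clock: 3.6
position: [0.4404, -0.0, 0.2994]
ee_rot: [-1.922, -2.485, 0.001]
force: [-0.4, 0.8, 0.2]
width: 0.98
gripper_force: 0.0
```

Run:
```python
from h import *
s=arm.observe();plan([.44,0,.30],14.2,s)
i=arm.get_image("wrist");i["ee"]=(s["position"],s["ee_rot"]);np.save("w1.npy",i,allow_pickle=True);save(i["pixels"],"w1");print(i["T_tool_cam"],i["fx"],i["cx"],i["cy"])
```

```text
at [ 0.4404 -0.      0.2994] jaw yaw 14.56 tilt z [-7.e-04 -1.e-04 -1.e+00] shift [ 0.0001 -0.0004 -0.0006] turn about tool z deg (np.float64(0.36), np.float64(0.0062))
F [-0.41  0.78  0.23] T [-0.01 -0.15 -0.  ] clk 3.6 w 0.98 gf 0.0 j [ 0.47  0.15 -0.66  1.87  0.1   1.16  0.03]
[[-4.12128671e-05 -9.65422110e-01 -2.60691672e-01  7.03029578e-02]
 [ 9.99999587e-01  1.96784106e-04 -8.86842971e-04 -2.99119849e-05]
 [ 9.07477790e-04 -2.60691601e-01  9.65421704e-01 -1.38200390e-01]
 [ 0.00000000e+00  0.00000000e+00  0.00000000e+00  1.00000000e+00]] 325.19226210127806 277.6282937676549 211.1538007103246
```

View pics/w1.png

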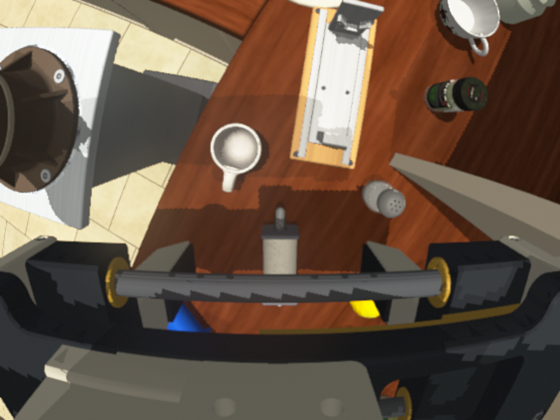

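The wrist view shows the roll with its plunger tip at (280,215), and the holder from (345,20) down to (330,150). I'll re-measure both from this view.

```bash
cat >> h.py <<'E'
def wrays(i,u,v):
    x=(u-i["cx"])/i["fx"];y=(v-i["cy"])/i["fy"];r=np.hypot(x,y)+1e-12
    return np.stack([np.sin(r)*x/r,np.sin(r)*y/r,np.cos(r)],-1)
def wpose(i):
    p,e=i["ee"];T=np.eye(4);T[:3,:3]=R.from_rotvec(e).as_matrix();T[:3,3]=p
    return T@i["T_tool_cam"]
def cloudw(i):
    z=i["z_map"];v,u=np.mgrid[:420,:560].astype(float);d=wrays(i,u,v);T=wpose(i)
    W=(d*(z/d[...,2])[...,None])@T[:3,:3].T+T[:3,3];W[z==0]=np.nan;return W
def onplane(i,u,v,z):
    T=wpose(i);d=wrays(i,np.asarray(u,float),np.asarray(v,float))@T[:3,:3].T;o=T[:3,3]
    return o+d*((z-o[2])/d[:,2])[:,None]
def rect(P):
    (c,s,a)=cv2.minAreaRect((P[:,:2]*1000).astype(np.float32))
    b=cv2.boxPoints((c,s,a));e=[b[1]-b[0],b[2]-b[1]];l=max(e,key=np.linalg.norm);l=l*np.sign(l[1])
    return np.round(c,1),np.round(s,1),np.degrees(np.arctan2(-l[0],l[1])).round(2)
E
python3 - <<'E'
from h import *
i=np.load("w1.npy",allow_pickle=True).item();W=cloudw(i);p=i["pixels"].astype(int)
near=(abs(W[...,0]-.48)<.08)&(abs(W[...,1]-.14)<.13)
base=near&(W[...,2]>.004)&(W[...,2]<.02);nn,l,st,c=cv2.connectedComponentsWithStats(base.astype(np.uint8));k=1+st[1:,4].argmax();base=l==k
print("base cloud",rect(W[base]),np.nanmedian(W[base][:,2]))
wood=near&(p[...,0]-p[...,2]>45)&(p[...,0]>150)
v,u=np.nonzero(cv2.morphologyEx(wood.astype(np.uint8),cv2.MORPH_OPEN,np.ones((2,2))));Q=onplane(i,u,v,.008);print("wood",rect(Q))
th=np.radians(6);ey=np.array([-np.sin(th),np.cos(th)]);ex=np.array([np.cos(th),np.sin(th)]);c=np.array([.477,.140])
H=W[...,:2]-c;hx=H@ex;hy=H@ey
for nm,kk in(("sock",near&(hy<0)),("back",near&(hy>0))):
    for lo,hi in((.03,.06),(.06,.076),(.076,.085),(.085,.11),(.11,.125)):
        k2=kk&(W[...,2]>lo)&(W[...,2]<hi)
        if k2.sum()>5: print(nm,lo,k2.sum(),"x",np.percentile(hx[k2],[2,50,98]).round(4),"y",np.percentile(hy[k2],[2,25,50,75,98]).round(4))
q=W[(abs(W[...,0]-.475)<.05)&(W[...,1]>-.2)&(W[...,1]<-.02)&(W[...,2]>.012)&(W[...,2]<.056)]
print(rect(q)); pl=q[q[:,1]>-.058];print("plunger",len(pl),np.median(pl,0),pl[:,1].max())
E
```

```text
base cloud (array([479.7, 146.5]), array([111.9, 233.7]), np.float32(12.75)) 0.009939482691916246
wood (array([560.5,  31.4]), array([180.5, 494.4]), np.float32(35.6))
sock 0.03 300 x [-0.0885 -0.0108  0.07  ] y [-0.137  -0.1289 -0.1174 -0.0974 -0.067 ]
sock 0.06 43 x [-0.011   0.0687  0.07  ] y [-0.1343 -0.1311 -0.1278 -0.0706 -0.0654]
sock 0.076 291 x [-0.0104  0.0047  0.0691] y [-0.1252 -0.0732 -0.0701 -0.0671 -0.0644]
back 0.03 255 x [-0.0178  0.0015  0.0178] y [0.0631 0.0639 0.066  0.0722 0.0742]
back 0.06 191 x [-0.0175  0.0036  0.0186] y [0.0632 0.0643 0.0696 0.0727 0.0738]
back 0.076 213 x [-0.0173  0.006   0.0235] y [0.0634 0.0671 0.0715 0.0728 0.0741]
back 0.085 333 x [-0.0176  0.0028  0.0242] y [0.0721 0.0726 0.0728 0.0732 0.0745]
back 0.11 305 x [-0.0172  0.0039  0.0243] y [0.0721 0.0728 0.0737 0.0753 0.078 ]
(array([ 470.4, -106.5]), array([ 49.9, 148.1]), np.float32(15.07))
plunger 178 [ 0.45477385 -0.04734396  0.02925061] -0.03461259776810535
```

```bash
python3 -c "
from h import *
plan([.4705,-.1143,.10],14.4)"
```

```text
at [ 4.404e-01 -1.000e-04  2.994e-01] jaw yaw 14.99 tilt z [-8.e-04 -2.e-04 -1.e+00] shift [-0.1181 -0.0003  0.1994] turn about tool z deg (np.float64(0.59), np.float64(0.0102))
F [ 0.34 -0.14 -0.3 ] T [ 0.   -0.14 -0.03] clk 3.65 w 0.98 gf 0.0 j [ 0.47  0.15 -0.66  1.87  0.1   1.16  0.04]
```

Emit:
arm_command --targets '[[[-0.0148,0,0.0,0,0,0.001],[-0.0148,0,0.02,0,0,0.001],[-0.0148,0,0.03,0,0,0.001],[-0.0148,0,0.03,0,0,0.001],[-0.0148,0,0.03,0,0,0.001],[-0.0148,0,0.03,0,0,0.001],[-0.0148,0,0.03,0,0,0.002],[-0.0148,0,0.03,0,0,0.002],[0,0,0,0,0,0]]]'

```text
clock: 4.78
position: [0.468, -0.1165, 0.0979]
ee_rot: [-1.945, -2.463, 0.004]
force: [-0.2, 0.4, -0.2]
width: 0.978
gripper_force: 0.0
```

Run:
```python
from h import *
s=arm.observe();plan([.4705,-.1143,.026],14.4,s)
i=arm.get_image("wrist");i["ee"]=(s["position"],s["ee_rot"]);np.save("w2.npy",i,allow_pickle=True)
W=cloudw(i)
q=W[(abs(W[...,0]-.47)<.06)&(W[...,1]>-.2)&(W[...,1]<-.02)&(W[...,2]>.012)&(W[...,2]<.056)]
print(rect(q),len(q),q.min(0),q.max(0))
t=q[q[:,2]>.044];print(rect(t),np.percentile(t[:,2],[50,98]))
```

```text
at [ 0.468  -0.1165  0.0979] jaw yaw 13.4 tilt z [-4.4e-03  2.0e-04 -1.0e+00] shift [0.0015 0.0032 0.0718] turn about tool z deg (np.float64(-1.0), np.float64(-0.0175))
F [-0.24  0.36 -0.17] T [ 0.03 -0.21 -0.1 ] clk 4.78 w 0.978 gf 0.0 j [ 0.53  0.45 -0.51  2.04  0.33  0.73  0.04]
(array([ 470.5, -106.3]), array([ 50.3, 147.5]), np.float32(14.04)) 9942 [ 0.43600003 -0.17747959  0.01205872] [ 0.50846838 -0.03416958  0.05143894]
(array([ 472.3, -113.5]), array([ 49.8, 104.3]), np.float32(14.31)) [0.04656714 0.04959916]
```

Emit:
arm_command --targets '[[[0.002,0.005,0.005,0,0,-0.014],[0,0,0.015,0,0,0],[0,0,0.02,0,0,0],[0,0,0.02,0,0,0],[0,0,0.011,0,0,0],[0,0,0,0,0,0]]]'

```text
clock: 5.58
position: [0.4734, -0.1113, 0.0281]
ee_rot: [-1.922, -2.483, 0.001]
force: [-0.2, -0.2, 0.1]
width: 0.983
gripper_force: 0.0
```

```bash
python3 -c "
from h import *
plan([.4723,-.1135,.026],14.2)"
```

```text
at [ 0.4734 -0.1113  0.0281] jaw yaw 14.52 tilt z [-1.3e-03  2.0e-04 -1.0e+00] shift [-0.0018 -0.0016  0.0021] turn about tool z deg (np.float64(0.32), np.float64(0.0056))
F [-0.18 -0.22  0.1 ] T [ 0.01 -0.12 -0.01] clk 5.58 w 0.983 gf 0.0 j [ 0.45  0.57 -0.44  2.09  0.43  0.57 -0.04]
```

Emit:
arm_command --targets '[[[-0.002,-0.001,0.002,0,0,0.003],[0,0,0,0,0,0],[0,0,0,0,0,0],[0,0,0,0,0,0],[0,0,0,0,0,0],[0,0,0,0,0,0],[0,0,0,0,0,0],[0,0,0,0,0,0]]]' --jaw 0.03 --newtons 60

```text
clock: 6.58
position: [0.4734, -0.1139, 0.0268]
ee_rot: [1.927, 2.481, -0.0]
force: [-1.8, -0.7, 4.9]
width: 0.489
gripper_force: 60.0
```

```bash
python3 -c "
from h import *
plan([.4723,-.1135,.026],14.2)"
```

```text
at [ 0.4734 -0.1139  0.0268] jaw yaw 14.32 tilt z [-0.e+00 -2.e-04 -1.e+00] shift [ 0.0007 -0.0009  0.0008] turn about tool z deg (np.float64(0.12), np.float64(0.0021))
F [-1.82 -0.72  4.88] T [-0.11  0.23 -0.02] clk 6.58 w 0.489 gf 60.0 j [ 0.45  0.57 -0.44  2.09  0.44  0.57 -0.04]
```

Emit:
arm_command --targets '[[[0,0,-0.01,0,0,0],[0,0,-0.02,0,0,0],[0,0,-0.025,0,0,0],[0,0,-0.025,0,0,0],[0,0,-0.025,0,0,0],[0,0,-0.025,0,0,0],[0,0,0,0,0,0]]]'

```text
clock: 7.45
position: [0.4744, -0.1139, 0.1584]
ee_rot: [1.926, 2.478, 0.002]
force: [0.5, 0.2, -2.4]
width: 0.488
gripper_force: 60.0
```

Emit:
arm_command --targets '[[[0.01,0.001,0,0,0,0],[0.02,0.001,0,0,0,0],[0.025,0.001,0,0,0,0],[0.025,0.001,0,0,0,0.03],[0.025,0.001,0,0,0,0.03],[0.025,0.001,0,0,0,0.03],[0.025,0.001,0,0,0,0.03],[0.012,0.001,0,0,0,0.02],[0,0,0,0,0,0]]]'

```text
clock: 8.57
position: [0.4447, 0.0522, 0.1558]
ee_rot: [-2.092, -2.342, 0.002]
force: [-1.0, -0.1, -2.3]
width: 0.488
gripper_force: 60.0
```

Run:
```python
from h import *
s=arm.observe();plan([.483,.1214,.15],6.2,s)
i=arm.get_image("wrist");i["ee"]=(s["position"],s["ee_rot"]);np.save("w3.npy",i,allow_pickle=True);save(i["pixels"],"w3")
```

```text
at [0.4447 0.0522 0.1558] jaw yaw 6.47 tilt z [-1.8e-03  3.0e-04 -1.0e+00] shift [0.0644 0.0459 0.0058] turn about tool z deg (np.float64(0.27), np.float64(0.0047))
F [-0.97 -0.14 -2.27] T [-0.05 -0.1  -0.01] clk 8.57 w 0.488 gf 60.0 j [ 0.25  0.32 -0.6   2.06  0.24  0.83 -0.37]
```

View pics/w3.png

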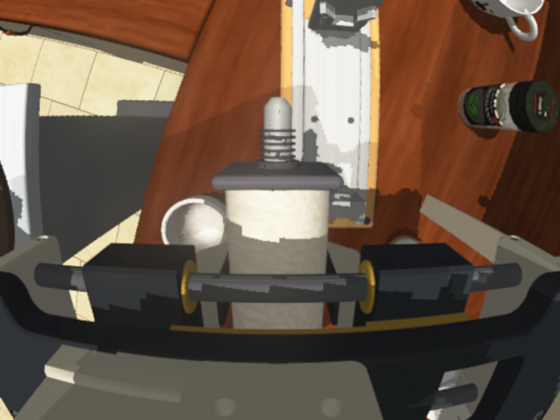

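The roll is held straight: plunger tip at (277,98), plate centred at (277,178), back plate at the top (345,10), rails at (290–375). Now measure the plunger and holder in tool coordinates.

```bash
cat > meas.py <<'E'
from h import *
def meas(i):
    j=dict(i);j["ee"]=(np.zeros(3),np.zeros(3));W=cloudw(i);Tl=cloudw(j)
    pl=(abs(Tl[...,2])<.03)&(Tl[...,0]>.056)&(Tl[...,0]<.09)&(abs(Tl[...,1])<.02)
    q=Tl[pl]
    if len(q)>20:
        for a,b in((.058,.066),(.066,.074),(.074,.086)):
            g=q[(q[:,0]>a)&(q[:,0]<b)]
            if len(g)>5:print("plunger x",a,"y",((np.percentile(g[:,1],1)+np.percentile(g[:,1],99))/2*1e3).round(2),"topz",(g[:,2].min()*1e3).round(2),len(g))
        print("tip x",(np.percentile(q[:,0],99)*1e3).round(1))
    f=(Tl[...,0]>.046)&(Tl[...,0]<.056)&(abs(Tl[...,1])<.04)&(abs(Tl[...,2])<.03);g=Tl[f]
    if len(g): print("plate y",np.percentile(g[:,1],[.5,99.5]).round(4),"z min",g[:,2].min().round(4),"xmax",np.percentile(g[:,0],99).round(4))
    near=(abs(W[...,0]-.48)<.05)&(abs(W[...,1]-.14)<.13)
    bp=near&(W[...,2]>.09)&(W[...,2]<.125)&(W[...,1]>.18)
    if bp.sum()>10:
        g=W[bp];print("back W",len(g),rect(g),"inner(tool x)",np.percentile(Tl[bp][:,0],[1,10,50]).round(4),"tool y",np.percentile(Tl[bp][:,1],[.5,99.5]).round(4),"ztop",np.percentile(g[:,2],98).round(4))
        lo=bp&(W[...,2]<.115);g=W[lo];k=np.polyfit(g[:,0],g[:,1],1);print("face yaw deg",np.degrees(np.arctan(k[0])).round(2))
    so=near&(W[...,2]>.074)&(W[...,2]<.086)&(W[...,1]<.09)&(W[...,1]>.04)
    if so.sum()>10:
        g=W[so];print("sock W",len(g),rect(g),"tool x",np.percentile(Tl[so][:,0],[1,50,99]).round(4),"tool y",np.percentile(Tl[so][:,1],[.5,99.5]).round(4))
    ba=near&(W[...,2]>.0)&(W[...,2]<.02);p=i["pixels"].astype(int)
    wd=ba&(p[...,0]-p[...,2]>45)&(p[...,0]>150)
    return W,Tl,wd
if __name__=="__main__":
    import sys
    meas(np.load(sys.argv[1],allow_pickle=True).item())
E
python3 meas.py w3.npy
```

```text
plunger x 0.058 y -0.48 topz -5.94 602
plunger x 0.066 y -0.27 topz -6.17 559
plunger x 0.074 y -0.28 topz -4.3 467
tip x 81.6
plate y [-0.0241  0.0233] z min -0.0242 xmax 0.0555
back W 41 (array([486.8, 214.4]), array([15.2,  1.5]), np.float32(-84.06)) inner(tool x) [0.1556 0.1557 0.1562] tool y [0.0529 0.0678] ztop 0.0946
face yaw deg 7.98
sock W 685 (array([490.7,  70.9]), array([26.2, 12.8]), np.float32(-83.47)) tool x [0.0072 0.0138 0.0194] tool y [0.0349 0.0609]
```

Emit:
arm_command --targets '[[[0.005,0.005,0,0,0,0.004],[0.015,0.011,0.002,0,0,0],[0.015,0.011,0.002,0,0,0],[0.015,0.011,0.002,0,0,0],[0.01,0.008,0,0,0,0],[0,0,0,0,0,0],[0,0,0,0,0,0]]]'

```text
clock: 9.5
position: [0.4848, 0.1149, 0.1505]
ee_rot: [-2.101, -2.336, 0.001]
force: [-0.2, 0.2, -2.1]
width: 0.489
gripper_force: 60.0
```

Run:
```python
from h import *
from meas import meas
s=arm.observe();plan([.483,.1214,.15],6.2,s)
i=arm.get_image("wrist");i["ee"]=(s["position"],s["ee_rot"]);np.save("w4.npy",i,allow_pickle=True);save(i["pixels"],"w4");meas(i)
```

```text
at [0.4848 0.1149 0.1505] jaw yaw 6.06 tilt z [-7.e-04 -7.e-04 -1.e+00] shift [ 0.0067 -0.0011  0.0005] turn about tool z deg (np.float64(-0.14), np.float64(-0.0024))
F [-0.21  0.19 -2.13] T [-0.06 -0.13  0.02] clk 9.5 w 0.489 gf 60.0 j [ 0.11  0.41 -0.58  1.96  0.29  0.86 -0.52]
plunger x 0.058 y -0.47 topz -6.83 606
plunger x 0.066 y -0.25 topz -5.59 559
plunger x 0.074 y -0.27 topz -4.44 467
tip x 81.7
plate y [-0.0241  0.0233] z min -0.0241 xmax 0.0555
back W 1449 (array([473.2, 215.8]), array([43.2,  6.7]), np.float32(-83.94)) inner(tool x) [0.0983 0.0986 0.0997] tool y [-0.0219  0.0205] ztop 0.1202
face yaw deg 6.06
```

View pics/w4.png

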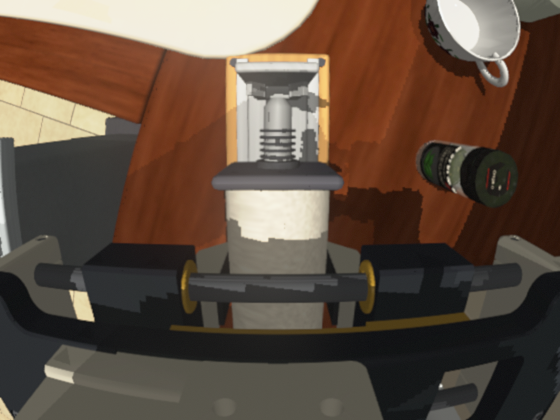

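The plunger at (278,105) is centred in front of the plate at (280,65): lateral error about 0.4 mm, yaw matched, gap 16.7 mm. Advance, then descend to axis height ~108 mm.

Emit:
arm_command --targets '[[[0.006,-0.0004,0,0,0,0],[0.006,0,0.004,0,0,0],[0,0,0.012,0,0,0],[0,0,0.014,0,0,0],[0,0,0.012,0,0,0],[0,0,0,0,0,0],[0,0,0,0,0,0]]]'

```text
clock: 10.42
position: [0.4835, 0.1273, 0.1087]
ee_rot: [-2.101, -2.336, 0.0]
force: [-0.1, 0.3, -2.2]
width: 0.489
gripper_force: 60.0
```

Run:
```python
from h import *
from meas import meas
s=arm.observe();plan([.4825,.1265,.1085],6.1,s)
i=arm.get_image("wrist");i["ee"]=(s["position"],s["ee_rot"]);np.save("w5.npy",i,allow_pickle=True);meas(i)
```

```text
at [0.4835 0.1273 0.1087] jaw yaw 6.07 tilt z [-1.e-04  1.e-04 -1.e+00] shift [-0.0007 -0.0011  0.0002] turn about tool z deg (np.float64(-0.03), np.float64(-0.0005))
F [-0.06  0.34 -2.21] T [-0.03 -0.16  0.03] clk 10.43 w 0.489 gf 60.0 j [ 0.06  0.47 -0.55  1.99  0.34  0.77 -0.59]
plunger x 0.058 y -0.45 topz -6.55 610
plunger x 0.066 y -0.31 topz -6.02 558
plunger x 0.074 y -0.64 topz -8.85 1013
tip x 89.9
plate y [-0.0241  0.0234] z min -0.024 xmax 0.0556
back W 4798 (array([476.5, 199. ]), array([46.1, 41.1]), np.float32(-83.69)) inner(tool x) [0.0523 0.0542 0.0797] tool y [-0.0215  0.0214] ztop 0.1204
face yaw deg -24.6
```

Emit:
arm_command --targets '[[[0.002,0,0,0,0,0],[0.002,0,0,0,0,0],[0.002,0,0,0,0,0],[0.002,0,0,0,0,0],[0,0,0,0,0,0],[0,0,0,0,0,0]]]'

```text
clock: 11.22
position: [0.4828, 0.1343, 0.1087]
ee_rot: [2.101, 2.334, -0.001]
force: [0.7, -4.7, -1.1]
width: 0.487
gripper_force: 60.0
```

```bash
python3 -c "
from h import *
plan([.4825,.1265,.1085],6.1)"
```

```text
at [0.4828 0.1343 0.1087] jaw yaw 6.02 tilt z [-0.     -0.0012 -1.    ] shift [-0.0078 -0.0011  0.0002] turn about tool z deg (np.float64(-0.08), np.float64(-0.0014))
F [ 0.7  -4.68 -1.08] T [-1.12 -0.38 -0.09] clk 11.22 w 0.487 gf 60.0 j [ 0.04  0.47 -0.55  1.99  0.35  0.77 -0.61]
```

Emit:
arm_command --targets '[[[0.002,0,0,0,0,0],[0.002,0,0,0,0,0],[0.002,0,0,0,0,0],[0.002,0,0,0,0,0],[0,0,0,0,0,0],[0,0,0,0,0,0]]]'

```text
clock: 11.98
position: [0.482, 0.1406, 0.1084]
ee_rot: [2.102, 2.332, -0.005]
force: [2.7, -9.8, -0.5]
width: 0.487
gripper_force: 60.0
```

Run:
```python
from h import *
from meas import meas
s=arm.observe();plan([.4825,.1265,.1085],6.1,s)
i=arm.get_image("wrist");i["ee"]=(s["position"],s["ee_rot"]);np.save("w6.npy",i,allow_pickle=True);W,T,_=meas(i)
b=(W[...,2]>.112)&(W[...,2]<.118)&(abs(T[...,1])<.018)&(T[...,0]>.05)&(T[...,0]<.1)
print("plate face tool x",np.percentile(T[b][:,0],[5,25,50,75]).round(4),b.sum())
```

```text
at [0.482  0.1406 0.1084] jaw yaw 5.95 tilt z [-6.0e-04 -3.4e-03 -1.0e+00] shift [-0.0141 -0.0009 -0.    ] turn about tool z deg (np.float64(-0.15), np.float64(-0.0027))
F [ 2.66 -9.78 -0.47] T [-2.01 -0.53 -0.06] clk 11.97 w 0.487 gf 60.0 j [ 0.02  0.47 -0.55  1.99  0.35  0.78 -0.63]
plunger x 0.058 y -0.97 topz -6.35 672
plunger x 0.066 y -0.46 topz -13.09 1210
plunger x 0.074 y -0.03 topz -12.87 1189
tip x 78.5
plate y [-0.024   0.0234] z min -0.0246 xmax 0.0556
back W 4569 (array([476.1, 199.7]), array([48.1, 41. ]), np.float32(-87.87)) inner(tool x) [0.0388 0.0519 0.0633] tool y [-0.0226  0.0222] ztop 0.1241
face yaw deg -0.54
plate face tool x [0.0522 0.0531 0.0561 0.0728] 937
```

Emit:
arm_command --targets '[[[0.0015,0,0,0,0,0],[0.0015,0,0,0,0,0],[0.0015,0,0,0,0,0],[0,0,0,0,0,0],[0,0,0,0,0,0]]]'

```text
clock: 12.65
position: [0.4816, 0.1442, 0.1084]
ee_rot: [2.103, 2.331, -0.006]
force: [2.1, -13.0, 0.2]
width: 0.489
gripper_force: 60.0
```

Run:
```python
from h import *
s=arm.observe();plan([.4825,.1265,.1085],6.1,s)
i=arm.get_image("wrist");i["ee"]=(s["position"],s["ee_rot"]);np.save("w7.npy",i,allow_pickle=True);save(i["pixels"][0:300,130:430],"w7")
j=dict(i);j["ee"]=(np.zeros(3),np.zeros(3));T=cloudw(j);f=(T[...,0]>.03)&(T[...,0]<.056)&(abs(T[...,1])<.03)&(T[...,2]<-.01)&(T[...,2]>-.03);g=T[f];print(np.percentile(g[:,1],[1,99]),g[:,2].min())
```

```text
at [0.4816 0.1442 0.1084] jaw yaw 5.9 tilt z [-8.0e-04 -4.5e-03 -1.0e+00] shift [-0.0177 -0.0009 -0.0001] turn about tool z deg (np.float64(-0.2), np.float64(-0.0035))
F [  2.15 -12.96   0.17] T [-2.65 -0.63 -0.08] clk 12.65 w 0.489 gf 60.0 j [ 0.02  0.47 -0.55  1.99  0.35  0.78 -0.63]
[-0.02280875  0.02221981] -0.024641396928327716
```

View pics/w7.png

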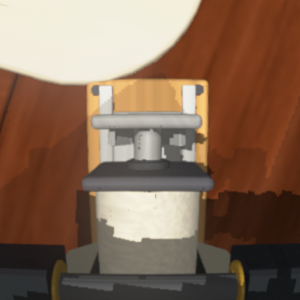

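Emit:
arm_command --targets '[[[0,0,0.003,0,0,0],[0,0,0.004,0,0,0],[0,0,0.004,0,0,0],[0,0,0.003,0,0,0],[0,0,0,0,0,0],[0,0,0,0,0,0]]]'

```text
clock: 13.45
position: [0.4814, 0.1442, 0.0944]
ee_rot: [2.103, 2.331, -0.006]
force: [1.8, -12.7, 0.5]
width: 0.489
gripper_force: 60.0
```

```bash
python3 -c "
from h import *
plan([.4825,.1265,.1085],6.1)"
```

```text
at [0.4814 0.1442 0.0944] jaw yaw 5.9 tilt z [-0.001  -0.0045 -1.    ] shift [-0.0178 -0.0008 -0.014 ] turn about tool z deg (np.float64(-0.2), np.float64(-0.0034))
F [  1.81 -12.7    0.52] T [-2.54 -0.4  -0.01] clk 13.45 w 0.489 gf 60.0 j [ 0.    0.49 -0.54  2.    0.37  0.75 -0.65]
```

Emit:
arm_command --targets '[[[0,0,0.002,0,0,0],[0,0,0.003,0,0,0],[0,0,0.003,0,0,0],[0,0,0.003,0,0,0],[0,0,0,0,0,0]]]'

```text
clock: 14.08
position: [0.4814, 0.1442, 0.0833]
ee_rot: [2.103, 2.331, -0.007]
force: [1.6, -13.2, 1.2]
width: 0.486
gripper_force: 60.0
```

```bash
python3 -c "
from h import *
plan([.4825,.1265,.1085],6.1)"
```

```text
at [0.4814 0.1442 0.0833] jaw yaw 5.91 tilt z [-0.0012 -0.0046 -1.    ] shift [-0.0178 -0.0007 -0.0251] turn about tool z deg (np.float64(-0.19), np.float64(-0.0034))
F [  1.65 -13.17   1.17] T [-2.59 -0.45 -0.01] clk 14.07 w 0.486 gf 60.0 j [-0.    0.51 -0.53  2.01  0.38  0.73 -0.66]
```

Emit:
arm_command --targets '[[[0,0,0.002,0,0,0],[0,0,0.003,0,0,0],[0,0,0.003,0,0,0],[0,0,0.003,0,0,0],[0,0,0,0,0,0]]]'

```text
clock: 14.7
position: [0.4814, 0.1442, 0.0723]
ee_rot: [2.103, 2.331, -0.006]
force: [2.3, -12.7, 1.0]
width: 0.488
gripper_force: 60.0
```

```bash
python3 -c "
from h import *
plan([.4825,.1265,.1085],6.1)"
```

```text
at [0.4814 0.1442 0.0723] jaw yaw 5.9 tilt z [-0.0011 -0.0046 -1.    ] shift [-0.0178 -0.0008 -0.0361] turn about tool z deg (np.float64(-0.2), np.float64(-0.0035))
F [  2.26 -12.66   1.  ] T [-2.57 -0.5  -0.04] clk 14.7 w 0.488 gf 60.0 j [-0.01  0.52 -0.52  2.02  0.4   0.7  -0.68]
```

Emit:
arm_command --targets '[[[0,0,0.002,0,0,0],[0,0,0.002,0,0,0],[0,0,0.001,0,0,0],[0,0,0,0,0,0],[0,0,0,0,0,0]]]'

```text
clock: 15.32
position: [0.4814, 0.1442, 0.0675]
ee_rot: [2.103, 2.331, -0.006]
force: [1.1, -13.4, 1.0]
width: 0.49
gripper_force: 60.0
```

Emit:
arm_command --targets '[[[0,0,0.0005,0,0,0],[0,0,0.0005,0,0,0],[0,0,0,0,0,0]]]'

```text
clock: 15.7
position: [0.4814, 0.1442, 0.0665]
ee_rot: [2.102, 2.331, -0.006]
force: [1.8, -13.4, 1.9]
width: 0.488
gripper_force: 60.0
```

```bash
python3 -c "
from h import *
plan([.4825,.1265,.1085],6.1)"
```

```text
at [0.4814 0.1442 0.0665] jaw yaw 5.91 tilt z [-9.0e-04 -4.5e-03 -1.0e+00] shift [-0.0179 -0.0008 -0.0419] turn about tool z deg (np.float64(-0.19), np.float64(-0.0034))
F [  1.8  -13.39   1.93] T [-2.51 -0.31 -0.  ] clk 15.7 w 0.488 gf 60.0 j [-0.02  0.53 -0.51  2.02  0.4   0.69 -0.69]
```

Emit:
arm_command --targets '[[[-0.001,0,0,0,0,0],[-0.001,0,0,0,0,0],[-0.001,0,0,0,0,0],[-0.001,0,0,0,0,0],[0,0,0,0,0,0]]]'

```text
clock: 16.32
position: [0.4818, 0.141, 0.0666]
ee_rot: [2.102, 2.332, -0.005]
force: [0.9, -10.2, 1.2]
width: 0.486
gripper_force: 60.0
```

```bash
python3 -c "
from h import *
plan([.4825,.1265,.1085],6.1)"
```

```text
at [0.4818 0.141  0.0666] jaw yaw 5.94 tilt z [-7.0e-04 -3.5e-03 -1.0e+00] shift [-0.0146 -0.0009 -0.0419] turn about tool z deg (np.float64(-0.16), np.float64(-0.0029))
F [  0.9  -10.22   1.21] T [-1.97 -0.35  0.03] clk 16.32 w 0.486 gf 60.0 j [-0.01  0.53 -0.51  2.02  0.4   0.69 -0.68]
```

Emit:
arm_command --targets '[[[-0.001,0,0,0,0,0],[-0.001,0,0,0,0,0],[-0.001,0,0,0,0,0],[-0.001,0,0,0,0,0],[0,0,0,0,0,0]]]'

```text
clock: 16.95
position: [0.4822, 0.1378, 0.0666]
ee_rot: [2.102, 2.333, -0.003]
force: [0.9, -8.6, 0.0]
width: 0.492
gripper_force: 60.0
```

```bash
python3 -c "
from h import *
plan([.4825,.1265,.1085],6.1)"
```

```text
at [0.4822 0.1378 0.0666] jaw yaw 5.97 tilt z [-5.0e-04 -2.4e-03 -1.0e+00] shift [-0.0114 -0.0009 -0.0418] turn about tool z deg (np.float64(-0.13), np.float64(-0.0023))
F [ 0.92 -8.63  0.01] T [-1.54 -0.26 -0.06] clk 16.95 w 0.492 gf 60.0 j [-0.    0.53 -0.51  2.03  0.4   0.69 -0.67]
```

Emit:
arm_command --targets '[[[-0.001,0,0,0,0,0],[-0.001,0,0,0,0,0],[-0.001,0,0,0,0,0],[-0.0005,0,0,0,0,0],[0,0,0,0,0,0]]]'

```text
clock: 17.58
position: [0.4826, 0.1351, 0.0667]
ee_rot: [2.102, 2.334, -0.002]
force: [0.3, -5.8, -0.3]
width: 0.49
gripper_force: 60.0
```

Run:
```python
from h import *
s=arm.observe();plan([.4825,.1265,.1085],6.1,s)
```

```text
at [0.4826 0.1351 0.0667] jaw yaw 6.0 tilt z [-3.0e-04 -1.5e-03 -1.0e+00] shift [-0.0086 -0.001  -0.0418] turn about tool z deg (np.float64(-0.1), np.float64(-0.0017))
F [ 0.31 -5.83 -0.31] T [-1.13 -0.24  0.04] clk 17.57 w 0.49 gf 60.0 j [ 0.    0.53 -0.51  2.03  0.4   0.69 -0.66]
```

Emit:
arm_command --targets '[[[-0.0005,0,0,0,0,0],[-0.0005,0,0,0,0,0],[-0.0005,0,0,0,0,0],[0,0,0,0,0,0]]]'

```text
clock: 18.08
position: [0.4827, 0.1339, 0.0667]
ee_rot: [2.101, 2.335, -0.002]
force: [0.2, -5.5, -1.4]
width: 0.488
gripper_force: 60.0
```

Emit:
arm_command --targets '[[[-0.0005,0,0,0,0,0],[-0.0005,0,0,0,0,0],[0,0,0,0,0,0]]]'

```text
clock: 18.45
position: [0.4828, 0.1335, 0.0667]
ee_rot: [2.101, 2.336, -0.0]
force: [-0.3, -4.4, -1.4]
width: 0.485
gripper_force: 60.0
```

Emit:
arm_command --targets '[[[-0.0005,0,0,0,0,0],[-0.0005,0,0,0,0,0],[0,0,0,0,0,0],[0,0,0,0,0,0]]]'

```text
clock: 18.95
position: [0.4828, 0.133, 0.0667]
ee_rot: [-2.1, -2.336, -0.0]
force: [0.2, -3.0, -2.1]
width: 0.489
gripper_force: 60.0
```

Run:
```python
from h import *
s=arm.observe();plan([.4825,.1265,.1085],6.1,s)
```

```text
at [0.4828 0.133  0.0667] jaw yaw 6.08 tilt z [ 0.e+00  3.e-04 -1.e+00] shift [-0.0064 -0.001  -0.0418] turn about tool z deg (np.float64(-0.02), np.float64(-0.0003))
F [ 0.15 -3.04 -2.09] T [-0.46 -0.11 -0.04] clk 18.95 w 0.489 gf 60.0 j [ 0.01  0.53 -0.51  2.03  0.4   0.68 -0.66]
```

Emit:
arm_command --targets '[[[-0.0005,0,0.0005,0,0,0],[-0.0003,0,0.0005,0,0,0],[0,0,0,0,0,0],[0,0,0,0,0,0]]]'

```text
clock: 19.45
position: [0.483, 0.1328, 0.0659]
ee_rot: [-2.1, -2.337, -0.002]
force: [-0.8, 2.9, 1.4]
width: 0.49
gripper_force: 60.0
```

Emit:
arm_command --targets '[[[0,0,0,0,0,0],[0,0,0,0,0,0],[0,0,0,0,0,0],[0,0,0,0,0,0],[0,0,0,0,0,0],[0,0,0,0,0,0]]]' --jaw 0.085

```text
clock: 20.2
position: [0.483, 0.1319, 0.0657]
ee_rot: [2.101, 2.336, -0.0]
force: [0.1, 0.5, 0.0]
width: 0.928
gripper_force: 0.0
```

Run:
```python
from h import *
s=arm.observe();plan([.4825,.1265,.1085],6.1,s)
i=arm.get_image("wrist");i["ee"]=(s["position"],s["ee_rot"]);np.save("w8.npy",i,allow_pickle=True)
j=dict(i);j["ee"]=(np.zeros(3),np.zeros(3));T=cloudw(j)
f=(T[...,0]>.03)&(T[...,0]<.056)&(abs(T[...,1])<.03)&(T[...,2]<-.01)&(T[...,2]>-.035);g=T[f];print(np.percentile(g[:,1],[1,99]),g[:,2].min(),np.percentile(g[:,0],99))
```

```text
at [0.483  0.1319 0.0657] jaw yaw 6.07 tilt z [ 0. -0. -1.] shift [-0.0053 -0.0011 -0.0428] turn about tool z deg (np.float64(-0.03), np.float64(-0.0006))
F [0.05 0.52 0.  ] T [-0.02 -0.06 -0.04] clk 20.2 w 0.928 gf 0.0 j [ 0.01  0.53 -0.51  2.03  0.4   0.68 -0.66]
[-0.02274191  0.02210156] -0.02479427391993619 0.05343050900596781
```

Emit:
arm_command --targets '[[[0,0,-0.005,0,0,0],[0,0,-0.01,0,0,0],[0,0,-0.02,0,0,0],[0,0,-0.025,0,0,0],[0,0,-0.025,0,0,0],[0,0,-0.025,0,0,0],[0,0,-0.02,0,0,0],[0,0,0,0,0,0],[0,0,0,0,0,0]]]'

```text
clock: 21.38
position: [0.4827, 0.1317, 0.1954]
ee_rot: [2.101, 2.336, -0.001]
force: [-0.2, 0.3, 0.6]
width: 0.924
gripper_force: 0.0
```

Run:
```python
from h import *
s=arm.observe();plan([.4825,.1265,.1085],6.1,s)
i=arm.get_image("wrist");i["ee"]=(s["position"],s["ee_rot"]);W=cloudw(i)
c=np.array([.4817,.1333]);th=np.radians(6.1);ex=np.array([np.cos(th),np.sin(th)]);ey=np.array([-np.sin(th),np.cos(th)])
hx=(W[...,:2]-c)@ex;hy=(W[...,:2]-c)@ey
def st(n,k): print(n,k.sum(),"x",np.percentile(hx[k],[1,99]).round(4),"y",np.percentile(hy[k],[1,50,99]).round(4),"z",np.percentile(W[k][:,2],[50,98]).round(4))
st("plate+",(abs(hx)<.035)&(hy>.044)&(hy<.054)&(W[...,2]>.07)&(W[...,2]<.1))
st("plunger",(abs(hx)<.012)&(hy>.056)&(hy<.069)&(W[...,2]>.055)&(W[...,2]<.08))
st("back",(abs(hx)<.035)&(hy>.072)&(hy<.1)&(W[...,2]>.1)&(W[...,2]<.125))
v=arm.get_image("scene");a=cv2.resize(v["pixels"][190:320,170:330],None,fx=4,fy=4,interpolation=cv2.INTER_CUBIC)
save(np.hstack([a]),"fin")
W=cloud(v);hx=(W[...,:2]-c)@ex;hy=(W[...,:2]-c)@ey
st("sc plate-",(abs(hx)<.035)&(hy<-.04)&(hy>-.056)&(W[...,2]>.083)&(W[...,2]<.1))
st("sc plate+",(abs(hx)<.035)&(hy>.044)&(hy<.056)&(W[...,2]>.08)&(W[...,2]<.1))
```

```text
at [0.4827 0.1317 0.1954] jaw yaw 6.06 tilt z [-3.e-04 -3.e-04 -1.e+00] shift [-0.0051 -0.0007  0.0869] turn about tool z deg (np.float64(-0.04), np.float64(-0.0007))
F [-0.17  0.29  0.56] T [-0.02 -0.14 -0.04] clk 21.38 w 0.924 gf 0.0 j [ 0.1   0.36 -0.61  1.9   0.25  0.96 -0.51]
plate+ 695 x [-0.0219  0.0243] y [0.0442 0.0492 0.0536] z [0.0873 0.0895]
plunger 261 x [-0.0065  0.0082] y [0.0565 0.0624 0.0689] z [0.0693 0.0718]
back 692 x [-0.0206  0.0217] y [0.0801 0.0827 0.0863] z [0.1187 0.1204]
sc plate- 68 x [-0.0222  0.0233] y [-0.053  -0.0464 -0.0404] z [0.0865 0.0916]
sc plate+ 79 x [-0.0239  0.0229] y [0.0456 0.0509 0.0552] z [0.0873 0.0907]
```

View pics/fin.png

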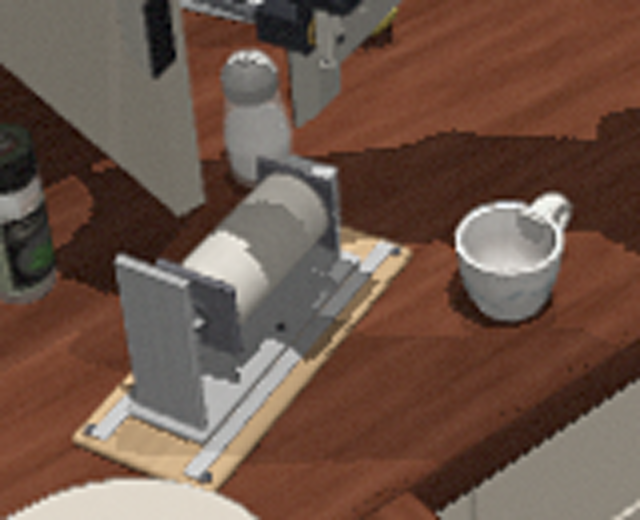

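The roll sits level between plate (160,330) and socket (300,180). Plate tops are at z ≈ 90 mm and outer faces at ±53 mm, as they should be; the gripper is clear and the bystanders are in place.

```bash
python3 -c "
from cell import arm
print(arm.sign_off())"
```

```text
the job is handed in; nothing more can be done
None
```

The paper roll is back in its holder: my last measurements show it level, with the plain end in the socket and the sprung end in the seat. I let go, backed the gripper clear and handed the job in at about 21 s; no verdict came back. The wrist reading peaked at about 13 N while the spring was compressed.

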